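Snap the clip-on cover onto the chip tray

TASK

Pick up the loose white cover by its blue rib, set it level on the black chip tray that stands on the nest's post, so that its two clip arms stand over the steel rim bars at the tray's ends, and press it straight down until both clips have snapped under the bars and the cover sits fully home, then let go. The post's height is set differently each time, so feel your way down, keep the cover level and never push the tray down with more than 30 N, because the chips crack. Leave the jar, the small flat box and the steel block where they stand.

Things in the scene. Friction and masses are not known exactly. Their poses are not given: they have to be found in the camera images.
- cover_grip (a point): Loose cover, 70 g: white level plate 99 (x) x 59 (y) x 4 mm; on it a blue grip rib 44 (x) x 16 (y) mm, 30 mm tall. Point: on the rib's centre line, 19 mm above the plate's top, 23 mm above its underside, 39 mm above the clip arms' lower ends, on which it lies on the bench, rib up. z up. Grip the rib along y, above the plate. Fits either way round (half a turn). Side skirts hang 9.5 mm down at y = +-26.5 mm.
- clip_a (a point): Centre of the hook (rounded, radius 2.5 mm, pointing inward) of the rigid white clip arm at the cover's +x end; 45.5 mm from the cover's middle and 12.2 mm below the plate's underside. The arm is 34 mm wide and ends 16 mm below the plate.
- clip_b (a point): The same at the cover's -x end.
- nest: Fixed aluminium foot 124 x 84 x 10 mm; origin: centre of its underside on the bench; x is the tray's long direction, z up. Straight above, on a clamped post, stands the black open chip tray 82 (x) x 50 (y) x 32 mm. The post's height is set differently each time and not measured: the tray's top lies anywhere 63 to 87 mm above this origin, to be felt. The cover's skirts go outside the tray with 1.5 mm play.
- tray (a joint): How far the tray is pressed down on its springs (m): 0 at rest, held up against a stop by about 3 N; it sinks 1 mm per 12 N above that (30 N: 2.2 mm; stop at 4.5 mm) and springs back.
- seat_pin (a joint): How far the brass seat-sensing pin (6 mm across, in the tray's middle, standing 6 mm above the tray's top) is pushed in (m): 0 free, 0.006 when the cover lies fully home on the tray's walls; weak spring, about 1 N.
- rim_a (a joint): How far the steel rim bar (6 mm round, 34 mm long in y) at the tray's +x end is pushed inward (m): 0 free, at most 0.005. Free, its centre is 42.5 mm from the tray's middle, 9 mm below the tray's top. Spring 3.3 N/mm. A hook pushes it in, rides over it and it springs back above the hook (about 0.0015 when home). Hooks meet the bars 8 mm above home; riding over both takes about 9 to 14 N.
- rim_b (a joint): The same for the bar at the tray's -x end.
- jar_flux: Bystander: orange jar with black lid, 48 mm across, 50 mm tall, loose; origin at the centre of its underside.
- chip_box: Bystander: small flat box, black with a pale clear lid, 50 x 50 x 14 mm, loose; origin at the centre of its underside.
- setup_block: Bystander: grey steel block with an upright pin, 28 x 40 x 32 mm in all, loose; origin at the centre of its underside.
Mind the look-alikes: they are no part of the job. What is shaped like the part that bears cover_grip but pink or turquoise is not meant.

How it is judged:
By the outcome, as a careful person would: the job done as asked, in the order asked, and still so for the second after the job is handed in, with the robot touching nothing.
It also fails if it takes over 37 s, if anything falls off the work surface, if the arm or the gripper's body presses on something with over 40 N, if the wrist force passes 120 N, or if a joint passes its speed limit or range.

ROBOT

A 6-joint arm with a two-finger parallel gripper is mounted at the origin on the work surface; the furniture and walls round the work are solid. World frame = base frame: x ahead of the robot, y to its left, z up, the work surface at z = 0. Lengths are in m, angles in rad, forces in N, time in s.
With the tool pointing down it reaches from about 0.35 to 0.85 m from the base axis. Payload 8.1 kg.
Tool frame: the origin (TCP) lies at the very end of the fingers, on their centre line; the grasp point (between the pads) lies 19 mm behind it (robot.pinch_z is the distance from the TCP to the grasp point, in m); y points along the fingers, x is the direction in which the jaws open and shut, and the axes are right-handed (so a half turn about y gives the same grasp; the last joint's range is limited). The gripper opens to 93 mm and grips with 3 to 60 N. Pads are 15 mm wide; open, the fingers measure 128 mm over their backs; the gripper's body (75 mm by 188 mm) begins 65 mm behind the grasp point.
Start: joints at [1.162, 0.13, 1.488, -0, 1.523, -0.085], TCP at [0.191, 0.569, 0.219] pointing down, gripper open.
Joint ranges: [-2.96, 2.96], [-0.89, 2.26], [0.02, 2.5], [-1.34, 4.48], [0, 2.73], [-2.66, 2.66]. Speed limits (rad/s): [2.39, 2.39, 2.79, 3.14, 3.14, 3.14].

INTERFACE

Orientations are given as a rotation vector (axis times angle).
In Python, from plant import robot gives the robot as it stands.
- The arm moves only by the shell command python3 -m inch 'ROWS' [FORCE]. ROWS is JSON, a list of rows, each a list of 5 numbers: the closure, from -1 (fully open) to 1 (shut), then the shift along the world's x, y, z in m, then the turn about the world's z in rad. A call has 1 to 8 rows; each row is the pose to reach, as a shift and turn from the pose measured when the call began; what a row does not reach only later rows make up. A row lasts 1/8 s, in which the tool goes at most 62.5 mm and 10.7 degrees, less where a joint would pass 70% of its speed; a pose out of reach is approached as far as the arm can. A call with a gripper value outside its range is refused whole. The fingers move at their own pace and stop on an object; FORCE is the grip in N (left out, the last holds). Time passes only in rows, so rows that repeat a pose let the fingers close. It gives the time, the measured TCP pose, the force and the opening at its end, in the units of the state.
- robot.read_state(): the state, without advancing time (a new reading comes with each control period).
- robot.read_camera(name): name is "side" or "top" or "wrist"; returns a dict with "color" (400x640x3 uint8, red, green, blue), "mtx" (3x3 intrinsics, pixels), "dist_coeffs" ([k1, k2, p1, p2, k3] as OpenCV has them; the pictures are not rectified), "R" (3x3) and "t" (3): a world point X has camera coordinates R X + t; the wrist camera has in their place "hand_eye" (4x4, takes a point from camera to tool coordinates, whose origin is the TCP and whose axes are the tool frame's). Camera axes: x right, y down, z forward; pixel columns grow to the right and rows downward; lengths in m; the calibration is good to about 2 mm. A picture is of the moment at which its call begins: read the wrist's pose just before it. There is no depth.
- robot.close_job(): hands the job in, once; it reports no verdict.
The state is a dict: "t": time; "q": joint angles; "dq": joint speeds; "joint_torque": joint torques, N m; "tool_pos": TCP position; "orientation": TCP orientation; "force": force on the tool from outside, world axes, zero at the start; "wrist_torque": the same for the moment, N m; "opening": finger opening in m.
Only numpy, scipy, OpenCV 4.12 (cv2) and the standard library are available. Lean on these libraries where they do the work, as an engineer would, in place of code of your own. Each camera call takes 0.05 s, during which the arm holds its last target. There are 200 camera calls.

## Working session

There is one attempt and no reset: what is moved stays moved. The work goes in short steps, Python scripts to look and compute and a shell command to move; the robot and the scene stay as the last step left them, time stands still between calls to the robot, and variables do not carry over. Pictures are saved under pics/ and viewed, about 8 in all and at most 12, crops included, and the job is handed in when it is done.

```bash
mkdir -p pics
cat > h.py <<'E'
import numpy as np,cv2
from plant import robot
from scipy.spatial.transform import Rotation as Rn
def cam(n):
    s=robot.read_state(); c=robot.read_camera(n)
    if n=='wrist':
        T=np.eye(4);o=np.array(s['orientation'])
        T[:3,:3]=Rn.from_rotvec(o).as_matrix();T[:3,3]=s['tool_pos']
        W=np.linalg.inv(T@np.array(c['hand_eye']));c['R']=W[:3,:3];c['t']=W[:3,3]
    c['R']=np.array(c['R']);c['t']=np.array(c['t']).ravel()
    return c
def save(c,f):cv2.imwrite(f,c['color'][:,:,::-1])
def ray(c,uv):
    p=cv2.undistortPoints(np.array(uv,float).reshape(-1,1,2),np.array(c['mtx']),np.array(c['dist_coeffs'])).reshape(-1,2)
    d=np.c_[p,np.ones(len(p))]@c['R'];return -c['R'].T@c['t'],d
def plane(c,uv,z):
    o,d=ray(c,uv);return o+d*((z-o[2])/d[:,2])[:,None]
def proj(c,X):
    return cv2.projectPoints(np.array(X,float).reshape(-1,1,3),cv2.Rodrigues(c['R'])[0],c['t'],np.array(c['mtx']),np.array(c['dist_coeffs']))[0].reshape(-1,2)
def inter(c1,u1,c2,u2):
    o1,d1=ray(c1,u1);o2,d2=ray(c2,u2);d1=d1[0]/np.linalg.norm(d1[0]);d2=d2[0]/np.linalg.norm(d2[0])
    a=np.linalg.lstsq(np.c_[d1,-d2],o2-o1,rcond=None)[0];p,q=o1+a[0]*d1,o2+a[1]*d2
    return (p+q)/2,np.linalg.norm(p-q)
E
python3 - <<'E'
from h import *
import pickle
C={n:cam(n) for n in('top','side','wrist')}
pickle.dump(C,open('c0.pkl','wb'))
for n in C: save(C[n],f'pics/{n}0.png');print(n,-C[n]['R'].T@C[n]['t'])
print(robot.read_state())
E
```

```text
top [ 0.41227721 -0.17570726  0.9237083 ]
side [ 0.20979559 -0.89213716  0.42413429]
wrist [0.11491413 0.59457072 0.3838108 ]
{'t': 0.15, 'q': array([ 1.16161816e+00,  1.31004057e-01,  1.48905598e+00, -1.34118230e-05,
        1.52301470e+00, -8.53896558e-02]), 'dq': array([-0.00084645, -0.00343634, -0.00277292,  0.00124817,  0.00064535,
       -0.00045435]), 'joint_torque': array([-8.63463583e-06, -5.60467708e+01, -4.92340887e+01,  7.67502165e-02,
        3.05210764e-02, -4.23534232e-05]), 'tool_pos': array([0.19069073, 0.5684069 , 0.21780391]), 'orientation': array([-1.34594797, -0.96651437,  0.96861189]), 'force': array([-0.62624829, -0.01615362,  0.39524368]), 'wrist_torque': array([-0.00809439,  0.00056552, -0.02575453]), 'opening': 0.09301194303418552}
```

View pics/top0.png

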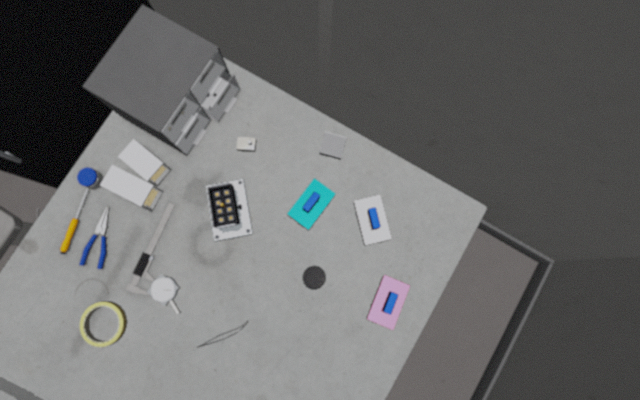

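View pics/side0.png

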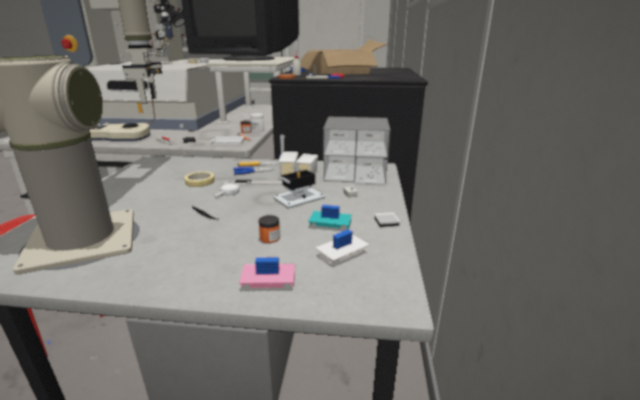

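Candidates in the top view are turquoise at (312,204), white at (373,220) and pink at (388,303). The white one with the blue rib fits the description. The nest is at about (230,210), with the jar at (314,278), chip_box at (333,146) and block at (246,144). Next I'll measure and confirm with a crop.

```bash
cat > m.py <<'E'
from h import *
import pickle
C=pickle.load(open('c0.pkl','rb'));c=C['top'];im=c['color'].copy()
hsv=cv2.cvtColor(im,cv2.COLOR_RGB2HSV)
def big(m,box):
    x0,y0,x1,y1=box;k=np.zeros_like(m);k[y0:y1,x0:x1]=m[y0:y1,x0:x1]
    cs=cv2.findContours(k,0,2)[0];return max(cs,key=cv2.contourArea)
def rect(ct,z):
    P=plane(c,ct.reshape(-1,2),z)[:,:2];r=cv2.minAreaRect((P*1000).astype(np.float32));return r
box=(345,185,400,255)
w=cv2.inRange(hsv,(0,0,165),(180,60,255));b=cv2.inRange(hsv,(100,120,40),(130,255,255))
ct=big(w|b,box);print('plate',rect(ct,.02));cb=big(b,box);print('rib',rect(cb,.045))
print('V bench',hsv[250,350],'plate',hsv[205,365],'foot',hsv[230,245])
fb=(200,170,260,245);cf=big(w,fb);print('foot',rect(cf,.01))
k=cv2.inRange(hsv,(0,0,0),(180,255,60));ck=big(k,(204,180,243,232))
for z in(.063,.087):print('tray',z,rect(ck,z))
o=im.copy()
for q in(ct,cb,cf,ck):cv2.drawContours(o,[q],-1,(255,0,0),1)
A=cv2.resize(im[180:260,345:405],None,fx=5,fy=5,interpolation=2);B=cv2.resize(o[165:245,195:265],None,fx=5,fy=5,interpolation=0)
D=C['side']['color'];E=cv2.resize(D[160:210,260:340],(640,400),interpolation=2)[:, :]
cv2.imwrite('pics/crop1.png',np.hstack([A,B])[:,:,::-1]);cv2.imwrite('pics/crop2.png',E[:,:,::-1])
E
python3 m.py
```

```text
plate ((526.4471435546875, -293.3409729003906), (100.8795166015625, 60.26042556762695), 13.736169815063477)
rib ((524.4830322265625, -292.4036560058594), (41.6131706237793, 15.259214401245117), 14.243537902832031)
V bench [ 60   2 161] plate [105   3 194] foot [140   4 186]
foot ((545.9212036132812, 19.32717514038086), (124.68807983398438, 83.41854858398438), 11.757174491882324)
tray 0.063 ((545.6092529296875, 13.747774124145508), (81.8461685180664, 57.70110321044922), 11.580540657043457)
tray 0.087 ((541.8914184570312, 8.465019226074219), (79.5639877319336, 56.09217834472656), 11.580533981323242)
```

View pics/crop1.png

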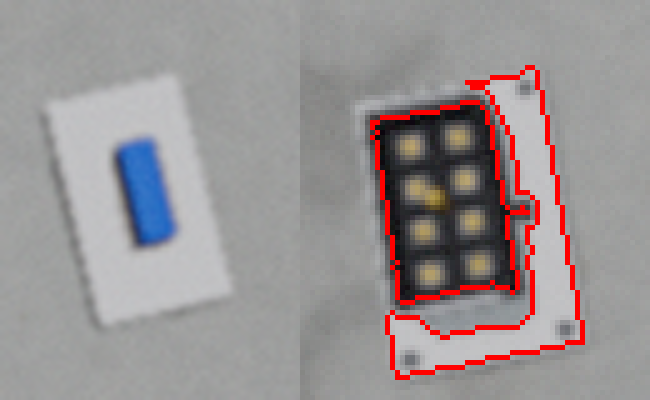

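The crop confirms the white plate with the blue rib, and its rect of 101x60 mm matches. The foot measures 125x83 mm, which also matches. I'll fly over the nest first for a close look, since it's on the way.

Run:
```python
from h import *
s=robot.read_state();R=Rn.from_rotvec(s['orientation']).as_matrix();print(R.round(3));a=np.degrees(np.arctan2(R[1,0],R[0,0]));print('yaw x',a)
c=cam('wrist');print('cam fwd',c['R'][2],'pos rel tool',-c['R'].T@c['t']-s['tool_pos']);print(np.array(c['hand_eye']).round(3))
for t in(103.7-a,103.7-180-a):print('turn',t,np.radians(t))
print('nest',np.radians(101.76-a))
```

```text
[[ 0.318 -0.001 -0.948]
 [ 0.948 -0.001  0.318]
 [-0.001 -1.     0.   ]]
yaw x 71.44832716197485
cam fwd [ 0.27455196 -0.09333741 -0.95703153] pos rel tool [-0.07577512  0.02618024  0.16613688]
[[ 1.    -0.     0.     0.   ]
 [-0.    -0.29   0.957 -0.166]
 [-0.    -0.957 -0.29   0.08 ]
 [ 0.     0.     0.     1.   ]]
turn 32.25167283802516 0.5628978802995629
turn -147.74832716197483 -2.57869477329023
nest 0.5290384928108729
```

```bash
python3 -m inch '[[-1,0.2,-0.32,0.04,0.53],[-1,0.2,-0.32,0.04,0.53],[-1,0.2,-0.32,0.04,0.53],[-1,0.34,-0.55,0.04,0.53],[-1,0.34,-0.55,0.04,0.53],[-1,0.34,-0.55,0.04,0.53],[-1,0.34,-0.55,0.04,0.53],[-1,0.34,-0.55,0.04,0.53]]'
```

```text
t: 1.2
tool_pos: [0.4513, 0.147, 0.2515]
orientation: [-1.106, -1.36, 1.36]
force: [1.0, 0.5, 0.2]
opening: 0.093
```

```bash
python3 -m inch '[[-1,0.08,-0.127,0.01,0.0],[-1,0.08,-0.127,0.01,0.0],[-1,0.08,-0.127,0.01,0.0],[-1,0.08,-0.127,0.01,0.0],[-1,0.08,-0.127,0.01,0.0]]'
python3 - <<'E'
from h import *
s=robot.read_state();R=Rn.from_rotvec(s['orientation']).as_matrix();print('yaw',np.degrees(np.arctan2(R[1,0],R[0,0])),s['tool_pos'])
c=cam('wrist');save(c,'pics/w1.png')
import pickle;pickle.dump(c,open('w1.pkl','wb'))
E
```

```text
t: 1.82
tool_pos: [0.5309, 0.0206, 0.2612]
orientation: [-1.105, -1.359, 1.36]
force: [-0.2, 0.3, -0.2]
opening: 0.0931
yaw 101.8202390484764 [0.53089446 0.02059608 0.26117391]
```

View pics/w1.png

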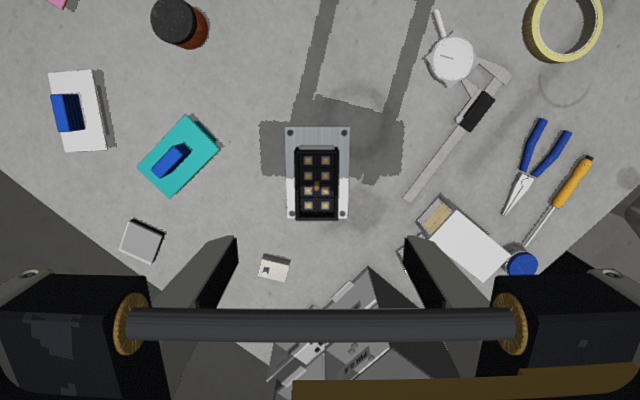

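Wrist view: the nest is at (317,175), with screws at about (290,132), (344,132), (291,213) and (345,213). The cover is at (78,110). I'll refine both in this view.

```bash
cat > m2.py <<'E'
from h import *
import pickle
c=pickle.load(open('w1.pkl','rb'));im=c['color'];g=cv2.cvtColor(im,cv2.COLOR_RGB2GRAY)
def dark(u,v,r=5):
    p=g[v-r:v+r+1,u-r:u+r+1].astype(float);w=np.clip(np.median(p)-20-p,0,None);Y,X=np.mgrid[v-r:v+r+1,u-r:u+r+1];return [(w*X).sum()/w.sum(),(w*Y).sum()/w.sum()]
S=np.array([dark(*p) for p in((290,132),(344,132),(345,213),(291,213))]);P=plane(c,S,.010)
print('screws',S.round(1).tolist(),P[:,:2].round(4).tolist(),'ctr',P.mean(0).round(4))
print('ang',[np.degrees(np.arctan2(*(P[i]-P[j])[1::-1])).round(2) for i,j in((0,3),(1,2),(0,1),(3,2))],np.linalg.norm(P[0]-P[3]),np.linalg.norm(P[0]-P[1]))
hsv=cv2.cvtColor(im,cv2.COLOR_RGB2HSV)
k=cv2.inRange(hsv,(0,0,0),(180,255,65));z=np.zeros_like(k);z[140:225,286:348]=k[140:225,286:348]
z=cv2.morphologyEx(z,cv2.MORPH_OPEN,np.ones((9,9)))
ck=max(cv2.findContours(z,0,2)[0],key=cv2.contourArea);print('tray px',cv2.minAreaRect(ck),cv2.boundingRect(ck))
b=cv2.inRange(hsv,(100,120,30),(130,255,255));w=cv2.inRange(hsv,(0,0,150),(180,40,255))|b
z=np.zeros_like(w);z[60:160,40:115]=w[60:160,40:115];cp=max(cv2.findContours(z,0,2)[0],key=cv2.contourArea)
pp=plane(c,cp.reshape(-1,2),.02)[:,:2];print('plate',cv2.minAreaRect((pp*1000).astype(np.float32)))
o=im.copy();cv2.drawContours(o,[ck,cp],-1,(255,0,0),1)
cv2.imwrite('pics/w1c.png',np.hstack([cv2.resize(o[120:230,270:360],None,fx=4,fy=4),cv2.resize(o[60:170,40:120],None,fx=4,fy=4)])[:,:,::-1])
E
python3 m2.py
```

```text
screws [[289.7, 132.3], [343.8, 132.4], [342.9, 213.2], [294.2, 213.0]] [[0.4994, -0.0253], [0.4856, 0.0416], [0.5912, 0.0646], [0.6044, -0.0]] ctr [0.5452 0.0202 0.01  ]
ang [np.float64(-166.47), np.float64(-167.69), np.float64(-78.39), np.float64(-78.44)] 0.10802924097172908 0.06832579592445573
tray px ((299.0, 175.0), (50.0, 10.0), 90.0) (294, 150, 11, 51)
plate ((525.9138793945312, -295.3706359863281), (136.55029296875, 103.50439453125), 2.727341890335083)
```

View pics/w1c.png

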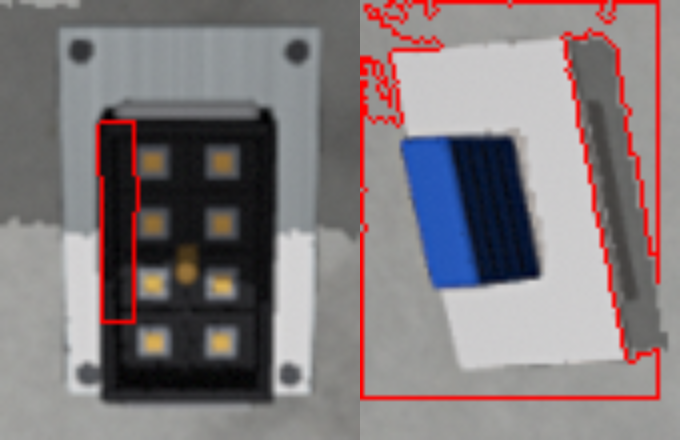

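```bash
python3 -m inch '[[-1,-0.005,-0.3135,-0.06,0.033],[-1,-0.005,-0.3135,-0.06,0.033],[-1,-0.005,-0.3135,-0.06,0.033],[-1,-0.005,-0.3135,-0.06,0.033],[-1,-0.005,-0.3135,-0.06,0.033],[-1,-0.005,-0.3135,-0.06,0.033],[-1,-0.005,-0.3135,-0.06,0.033]]'
python3 - <<'E'
from h import *
import pickle
w=pickle.load(open('w1.pkl','rb'));n=np.array([.5455,.0195]);e=np.array([np.cos(.205),np.sin(.205)])
for z in(.063,.069,.075,.081,.087):
    P=plane(w,[[316.7,187.5]],z+.006)[0,:2]-n;Q=plane(w,[[295.8,218.2],[338,218.2],[295.5,148],[338,148]],z)[:,:2]-n
    print(z,'pin along',P@e*1e3,'corners along',(Q@e*1e3).round(1),'across',(Q@[-e[1],e[0]]*1e3).round(1))
P=plane(w,[[290.1,132.5],[344.2,132.9],[342.5,213.5],[292.3,213.5]],.01);print('ctr',P.mean(0))
c=cam('wrist');save(c,'pics/w2.png');pickle.dump(c,open('w2.pkl','wb'))
im=c['color'];hsv=cv2.cvtColor(im,cv2.COLOR_RGB2HSV)
b=cv2.inRange(hsv,(100,120,20),(130,255,255));wh=cv2.inRange(hsv,(0,0,172),(180,40,255))|b
for m,z in((wh,.02),(b,.05)):
    m[230:]=0;ct=max(cv2.findContours(m,0,2)[0],key=cv2.contourArea);print(cv2.boundingRect(ct),cv2.minAreaRect((plane(c,ct.reshape(-1,2),z)[:,:2]*1000).astype(np.float32)))
E
```

```text
t: 2.75
tool_pos: [0.526, -0.2915, 0.2012]
orientation: [-1.085, -1.384, 1.384]
force: [-0.9, 0.2, -0.3]
opening: 0.0927
0.063 pin along 2.0824739485711015 corners along [ 41.5  41.4 -41.9 -42. ] across [-24.9  25.3 -23.5  23.9]
0.069 pin along 0.4723304411264771 corners along [ 39.3  39.2 -42.8 -42.8] across [-24.4  25.  -23.1  23.6]
0.075 pin along -1.1378130663182566 corners along [ 37.   37.  -43.7 -43.7] across [-23.9  24.6 -22.6  23.3]
0.081 pin along -2.74795657376299 corners along [ 34.8  34.7 -44.5 -44.6] across [-23.4  24.3 -22.2  22.9]
0.087 pin along -4.358100081207613 corners along [ 32.6  32.5 -45.4 -45.4] across [-23.   23.9 -21.7  22.6]
ctr [0.54576734 0.01981785 0.01      ]
(292, 130, 55, 89) ((526.1925048828125, -292.8707275390625), (98.67277526855469, 57.70735168457031), 13.301186561584473)
(312, 157, 15, 45) ((523.1395874023438, -293.2910461425781), (45.1640625, 14.242682456970215), 13.767107009887695)
```

View pics/w2.png

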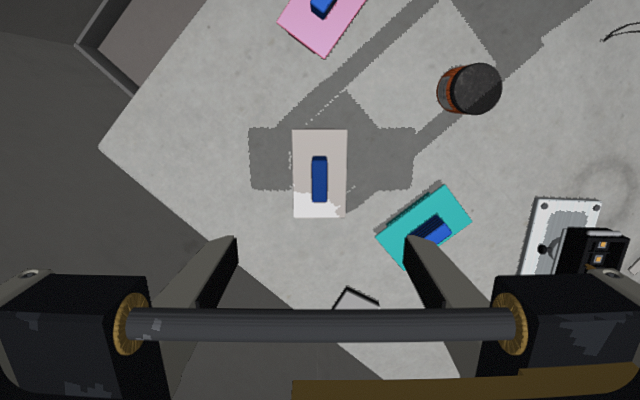

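Both views agree on the cover: (0.526,-0.293) at 13.6 deg, with the plate at px (320,175) in the wrist view. The pin ray puts the tray top at about 63–70 mm. Now I'll descend with the jaws half open.

```bash
python3 -m inch '[[0,0,-0.0015,-0.06,0],[0,0,-0.0015,-0.11,0],[0,0,-0.0015,-0.15,0],[0,0,-0.0015,-0.17,0],[0,0,-0.0015,-0.178,0],[0,0,-0.0015,-0.178,0]]' 20
python3 -m inch '[[1,0,0,0,0],[1,0,0,0,0],[1,0,0,0,0],[1,0,0,0,0],[1,0,0,0,0]]' 40
```

```text
t: 3.55
tool_pos: [0.5272, -0.2924, 0.0248]
orientation: [-1.087, -1.386, 1.385]
force: [-0.1, -0.2, 0.7]
opening: 0.0467
t: 4.18
tool_pos: [0.5274, -0.2926, 0.0252]
orientation: [-1.087, -1.386, 1.385]
force: [-0.4, -0.2, 3.4]
opening: 0.0157
```

```bash
python3 -m inch '[[1,0,0,0.02,0],[1,0,0,0.06,0],[1,0,0,0.12,0],[1,0,0,0.14,0],[1,0,0,0.14,0]]'
python3 - <<'E'
from h import *
import pickle
s=robot.read_state();R=Rn.from_rotvec(s['orientation']).as_matrix();print('yaw',np.degrees(np.arctan2(R[1,0],R[0,0])),s['tool_pos'],s['force'],s['wrist_torque'],R[2])
c=cam('wrist');save(c,'pics/w3.png');pickle.dump(c,open('w3.pkl','wb'))
E
```

```text
t: 4.8
tool_pos: [0.5285, -0.2934, 0.1677]
orientation: [-1.092, -1.388, 1.386]
force: [0.7, 1.0, -1.2]
opening: 0.0155
yaw 103.8761475054851 [ 0.52853602 -0.29337616  0.16772004] [ 0.70568596  0.96349189 -1.1750519 ] [ 0.06048569 -0.0364616   0.02879272] [-0.00486769 -0.99997651 -0.00482523]
```

View pics/w3.png

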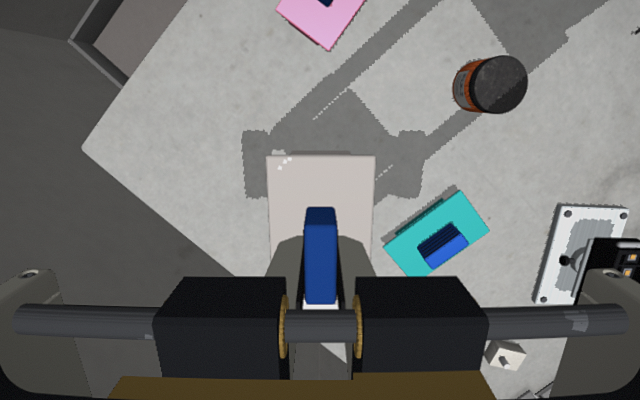

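The cover is held level and straight, with the near plate edge at row ~156 (cols 267–376) and the rib's near end at about row 207. I'll work out the cover offset in the hand, then the move.

Run:
```python
from h import *
import pickle
c=pickle.load(open('w3.pkl','rb'));im=c['color'];g=cv2.cvtColor(im,cv2.COLOR_RGB2GRAY)
t=np.array([.52854,-.29338,.16772]);a=np.radians(13.876);e=np.array([np.cos(a),np.sin(a)]);f=np.array([-e[1],e[0]])
print(g[148:164,300],g[225,260:274],g[225,370:384],g[200:214,320],im[206:212,320].tolist())
zp=t[2]-.0052
for nm,uv,z in(('edge',[[280,155.5],[320,155.5],[360,155.5]],zp),('sides',[[267,200],[376,200],[267,160],[376,160]],zp),('rib',[[307,207.5],[321,207.5],[335,207.5]],zp+.03)):
    Q=plane(c,uv,z)[:,:2]-t[:2];print(nm,'along',(Q@e*1e3).round(1),'across',(Q@f*1e3).round(1))
```

```text
[121 120 111  98 100  97 112 142 166 183 192 194 192 192 193 193] [176 177 177 176 176 178 178 180 174 164 184 192 191 191] [187 174 173 179 181 180 179 178 177 177 177 178 178 181] [192 192 192 193 193 199 144  46  26  30  32  33  33  34] [[148, 142, 143], [38, 44, 74], [6, 27, 69], [7, 34, 72], [13, 34, 73], [15, 35, 73]]
edge along [-51.5 -51.5 -51.6] across [-21.2  -0.   21.1]
sides along [-26.9 -27.  -49.1 -49.2] across [-29.2  30.7 -28.2  29.7]
rib along [-32.8 -32.8 -32.8] across [-5.8  0.6  7. ]
```

```bash
python3 -m inch '[[1,0.019,0.313,0,-0.037],[1,0.019,0.313,0,-0.037],[1,0.019,0.313,0,-0.037],[1,0.019,0.313,0,-0.037],[1,0.019,0.313,0,-0.037],[1,0.019,0.313,0,-0.037],[1,0.019,0.313,0,-0.037],[1,0.019,0.313,0,-0.037]]'
python3 - <<'E'
from h import *
import pickle
s=robot.read_state();R=Rn.from_rotvec(s['orientation']).as_matrix();print('yaw',np.degrees(np.arctan2(R[1,0],R[0,0])),s['tool_pos'],s['force'],s['wrist_torque'],R[2])
C={n:cam(n) for n in('wrist','side','top')};pickle.dump(C,open('c4.pkl','wb'))
A=C['wrist']['color'];B=cv2.resize(C['side']['color'][110:220,250:360],(400,400),interpolation=2)
cv2.imwrite('pics/c4.png',np.hstack([A[60:360,140:520],B[50:350]])[:,:,::-1])
E
```

```text
t: 5.85
tool_pos: [0.5458, 0.019, 0.1639]
orientation: [-1.108, -1.357, 1.359]
force: [-0.1, -0.4, -1.3]
opening: 0.016
yaw 101.65985826093124 [0.54577355 0.01903099 0.16394998] [-0.06801772 -0.42569423 -1.2829578 ] [-0.00615443  0.01205732 -0.05454441] [-1.81809173e-03 -9.99998308e-01 -2.80935288e-04]
```

View pics/c4.png

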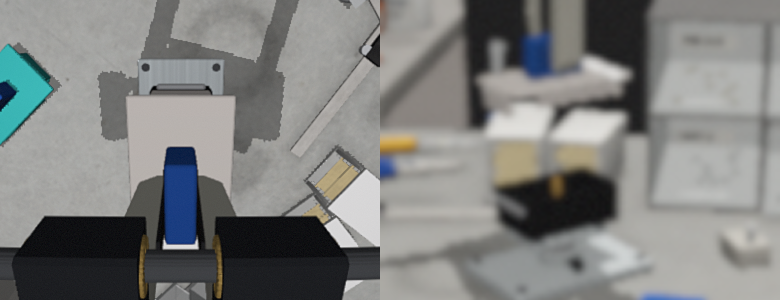

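Run:
```python
from h import *
import pickle
c=pickle.load(open('c4.pkl','rb'))['wrist'];g=cv2.cvtColor(c['color'],cv2.COLOR_RGB2GRAY)
t=np.array([.54577,.01903,.16395]);a=np.radians(11.7);e=np.array([np.cos(a),np.sin(a)]);f=np.array([-e[1],e[0]])
def dark(u,v,r=4):
    p=g[v-r:v+r+1,u-r:u+r+1].astype(float);w=np.clip(np.median(p)-20-p,0,None);Y,X=np.mgrid[v-r:v+r+1,u-r:u+r+1];return [(w*X).sum()/w.sum(),(w*Y).sum()/w.sum()]
print(g[175,258:276],g[175,368:384],g[148:164,290])
S=[dark(285,127),dark(355,127)];print(S)
P=plane(c,S,.01)[:,:2];n=P.mean(0)+e*.054;print('nest from screws',n,np.degrees(np.arctan2(*(P[0]-P[1])[::-1])))
Q=plane(c,[[266.5,175],[375.5,175],[266.5,160],[375.5,160]],t[2]-.0052)[:,:2];print('sides rel TCP across',((Q-t[:2])@f*1e3),'along',(Q-t[:2])@e*1e3)
E=plane(c,[[320,155.5]],t[2]-.0052)[0,:2]-t[:2];print('edge along',E@e*1e3)
print('nest rel TCP along/across mm',(n-t[:2])@e*1e3,(n-t[:2])@f*1e3)
```

```text
[109 108 110 109 110 111 110 104 112 158 178 180 179 179 179 178 180 180] [179 179 180 179 179 169 139 107 101  99 101 101 103 105 105 103] [151 129  87  46  33  54  85 125 152 169 177 180 178 180 179 178]
[[np.float64(284.9347826086956), np.float64(127.08695652173913)], [np.float64(355.8979591836735), np.float64(126.95918367346938)]]
nest from screws [0.54531864 0.01902605] -78.23862581184046
sides rel TCP across [-28.74609015  29.90223333 -28.36306932  29.52206568] along [-41.00042036 -40.97730137 -49.15927978 -49.13154279]
edge along -51.515396320776254
nest rel TCP along/across mm -0.44277945981666716 0.08766219815149454
```

```bash
python3 -m inch '[[1,0.0012,0.0003,-0.02,0],[1,0.0012,0.0003,-0.04,0],[1,0.0012,0.0003,-0.052,0],[1,0.0012,0.0003,-0.056,0],[1,0.0012,0.0003,-0.056,0]]'
python3 -m inch '[[1,0,0,-0.003,0],[1,0,0,-0.006,0],[1,0,0,-0.009,0],[1,0,0,-0.010,0]]'
```

```text
t: 6.62
tool_pos: [0.5473, 0.0194, 0.1086]
orientation: [-1.108, -1.358, 1.358]
force: [0.6, -1.1, -0.4]
opening: 0.0152
t: 7.12
tool_pos: [0.5472, 0.0195, 0.0983]
orientation: [-1.108, -1.357, 1.358]
force: [-0.0, 0.3, -1.5]
opening: 0.0155
```

```bash
python3 -m inch '[[1,0,0,-0.0015,0],[1,0,0,-0.003,0],[1,0,0,-0.0045,0],[1,0,0,-0.005,0]]'
python3 -m inch '[[1,0,0,-0.001,0],[1,0,0,-0.002,0],[1,0,0,-0.003,0],[1,0,0,-0.003,0]]'
```

```text
t: 7.62
tool_pos: [0.5472, 0.0195, 0.0932]
orientation: [-1.108, -1.357, 1.358]
force: [0.1, -0.1, -0.8]
opening: 0.0158
t: 8.12
tool_pos: [0.5475, 0.0195, 0.0907]
orientation: [-1.109, -1.358, 1.358]
force: [-1.8, 0.4, 3.9]
opening: 0.0161
```

```bash
python3 -m inch '[[1,0,0,-0.0005,0],[1,0,0,-0.0005,0]]'; python3 -c "
from plant import robot;print(robot.read_state()['wrist_torque'])"
python3 -m inch '[[1,0,0,-0.0005,0],[1,0,0,-0.0005,0]]'; python3 -c "
from plant import robot;print(robot.read_state()['wrist_torque'])"
```

```text
t: 8.38
tool_pos: [0.5477, 0.0195, 0.0906]
orientation: [-1.109, -1.358, 1.358]
force: [-0.8, 0.3, 4.9]
opening: 0.0159
[ 0.10552229  0.40753898 -0.05267247]
t: 8.62
tool_pos: [0.5479, 0.0195, 0.0905]
orientation: [-1.109, -1.358, 1.357]
force: [-2.2, 0.4, 6.3]
opening: 0.0154
[ 0.10196392  0.61809257 -0.06086918]
```

Contact shows on the −x end only (torque +y, Fx −), so the hook over the −x bar probably sits too far in. I'll back off and check the grasp numerically.

```bash
python3 -m inch '[[1,0,0,0.003,0],[1,-0.0005,0,0.004,0],[1,-0.0005,0,0.004,0]]'
python3 - <<'E'
from h import *
import pickle
s=robot.read_state();R=Rn.from_rotvec(s['orientation']).as_matrix();print(s['tool_pos'],s['force'],s['wrist_torque'],R[2],np.degrees(np.arctan2(R[1,0],R[0,0])))
c=cam('wrist');pickle.dump(c,open('w5.pkl','wb'));save(c,'pics/w5.png')
g=cv2.cvtColor(c['color'],cv2.COLOR_RGB2GRAY)
for u in(285,320,355):print(g[148:164,u])
print(g[202:214,320])
print(g[175,258:276],g[175,368:384])
cv2.imwrite('pics/w5c.png',cv2.resize(c['color'][90:240,220:420],None,fx=4,fy=4,interpolation=2)[:,:,::-1])
E
```

```text
t: 9.0
tool_pos: [0.5471, 0.0195, 0.0942]
orientation: [-1.109, -1.358, 1.358]
force: [-0.5, -0.3, -0.8]
opening: 0.016
[0.54714747 0.01950405 0.09417675] [-0.46032302 -0.27080724 -0.84828437] [ 0.06073801 -0.02867364  0.03348827] [-0.00194069 -0.99999617 -0.00197549] 101.64364038834113
[157 156 158 156 157 156 141 131 155 171 182 183 182 183 182 181]
[155 154 130  94  93  93 106 132 157 174 182 184 182 183 182 181]
[153 153 153 152 154 154 132 125 153 173 181 183 182 182 182 182]
[180 181 184 187 136  44  24  30  28  29  30  31]
[110 111 110 109 111 110 109 105 115 161 182 183 182 182 182 181 182 180] [181 180 181 183 183 172 141 105  99 100 100 101  98  98  98  96]
```

View pics/w5c.png

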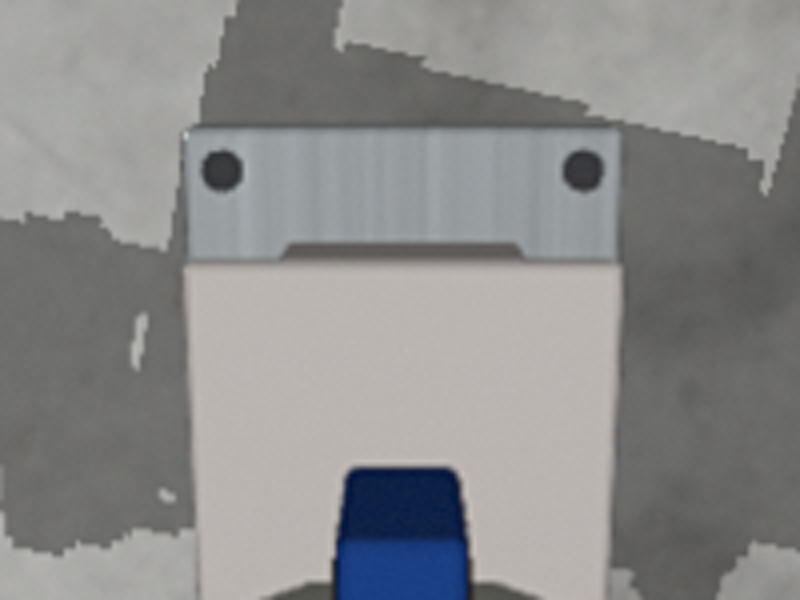

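The grasp is unchanged, and across alignment is symmetric: foot, plate and screws all centre on crop col ~402. Now the lengthwise check, screws and foot edge against plate edge.

Run:
```python
from h import *
import pickle
c=pickle.load(open('w5.pkl','rb'));t=np.array([.54715,.0195,.09418]);a=np.radians(11.7);e=np.array([np.cos(a),np.sin(a)]);f=np.array([-e[1],e[0]])
g=cv2.cvtColor(c['color'],cv2.COLOR_RGB2GRAY).astype(float)
print(g[116:128,300],g[116:128,340])
k=lambda uv,z:((plane(c,uv,z)[:,:2]-t[:2])@e*1e3)
print('cam along',(-c['R'].T@c['t'])[:2]@e*1e3-t[:2]@e*1e3)
print('foot edge->ctr',k([[300,121.3],[340,121.3]],.01)+62)
print('screws->ctr',k([[275.4,132.6],[365.7,132.6]],.01)+54)
print('plate edge->ctr',k([[320,155.5],[320,156]],t[2]-.0052)+49.5)
print('rib foot->ctr',k([[320,206.2]],t[2]-.0052)+22)
```

```text
[106. 108. 110. 109. 100.  93. 125. 145. 155. 157. 158. 157.] [ 96.  97.  99.  97.  93.  93. 131. 150. 158. 159. 159. 159.]
cam along -80.34790542416312
foot edge->ctr [-2.12284533 -2.09153435]
screws->ctr [-1.78862378 -1.72508798]
plate edge->ctr [-2.02716488 -1.76110132]
rib foot->ctr [-1.32999958]
```

```bash
python3 -m inch '[[1,-0.001,-0.0002,-0.001,0],[1,-0.001,-0.0002,-0.002,0],[1,-0.001,-0.0002,-0.003,0],[1,-0.001,-0.0002,-0.004,0],[1,-0.001,-0.0002,-0.004,0]]'; python3 -c "
from plant import robot;print(robot.read_state()['wrist_torque'])"
python3 -m inch '[[1,-0.0003,0,-0.001,0],[1,-0.0003,0,-0.001,0]]'; python3 -c "
from plant import robot;print(robot.read_state()['wrist_torque'])"
```

```text
t: 9.68
tool_pos: [0.5467, 0.0193, 0.0908]
orientation: [-1.11, -1.359, 1.357]
force: [0.4, 0.2, 4.2]
opening: 0.0155
[ 0.15091082 -0.14768591  0.00924625]
t: 9.93
tool_pos: [0.5469, 0.0193, 0.0905]
orientation: [-1.111, -1.36, 1.357]
force: [0.4, 1.6, 6.0]
opening: 0.0158
[0.11486142 0.02342722 0.00202493]
```

```bash
cat > st.py <<'E'
from h import *
s=robot.read_state();R=Rn.from_rotvec(s['orientation']).as_matrix();print('tq',s['wrist_torque'].round(3),'z',s['tool_pos'][2].round(5),'axis tilt mrad xy',(R[:2,1]*1e3).round(1))
E
python3 -m inch '[[1,-0.0003,0,-0.0015,0],[1,-0.0003,0,-0.002,0]]'; python3 st.py
python3 -m inch '[[1,-0.0003,0,-0.0015,0],[1,-0.0003,0,-0.002,0]]'; python3 st.py
```

```text
t: 10.18
tool_pos: [0.5473, 0.0193, 0.0896]
orientation: [-1.112, -1.361, 1.356]
force: [-1.0, -0.7, 9.9]
opening: 0.0156
tq [0.113 0.321 0.005] z 0.08961 axis tilt mrad xy [ 6.1 -1.6]
t: 10.42
tool_pos: [0.5475, 0.0192, 0.0889]
orientation: [-1.113, -1.362, 1.356]
force: [-2.5, 0.1, 11.1]
opening: 0.0159
tq [ 0.076  0.591 -0.022] z 0.08891 axis tilt mrad xy [ 7.3 -1.9]
```

```bash
python3 -m inch '[[1,-0.0015,0,-0.001,0],[1,-0.0018,0,-0.0015,0]]'; python3 st.py
python3 -m inch '[[1,-0.001,0,-0.0015,0],[1,-0.001,0,-0.002,0]]'; python3 st.py
```

```text
t: 10.68
tool_pos: [0.5467, 0.0191, 0.0887]
orientation: [-1.115, -1.363, 1.355]
force: [-0.3, 0.1, 10.2]
opening: 0.0155
tq [ 0.048 -0.088  0.055] z 0.0887 axis tilt mrad xy [ 9.7 -2.1]
t: 10.92
tool_pos: [0.5468, 0.0191, 0.0883]
orientation: [-1.117, -1.365, 1.355]
force: [0.2, 0.2, 10.6]
opening: 0.0156
tq [ 0.144  0.145 -0.045] z 0.08828 axis tilt mrad xy [12.2 -2.2]
```

Tool tilt is creeping up because each call re-references the loaded pose. I'll unload and see whether it recovers, then press in one continuous call.

```bash
python3 -m inch '[[1,0,0,0.003,0],[1,0,0,0.006,0],[1,0,0,0.006,0]]'; python3 st.py
```

```text
t: 11.3
tool_pos: [0.5464, 0.0191, 0.0939]
orientation: [-1.117, -1.364, 1.355]
force: [-0.3, -0.3, -0.9]
opening: 0.0161
tq [0.025 0.05  0.012] z 0.09389 axis tilt mrad xy [11.3 -2.2]
```

```bash
for i in 1; do python3 -m inch '[[1,0,0,0.025,0]]' >/dev/null; python3 st.py; python3 -m inch '[[1,0,0,0.025,0]]' >/dev/null; python3 st.py;  python3 -m inch '[[1,0,0,0,0],[1,0,0,0,0],[1,0,0,0,0]]'; python3 st.py; done
```

```text
tq [ 0.054  0.008 -0.008] z 0.11616 axis tilt mrad xy [ 5.4 -1.9]
tq [0.046 0.034 0.012] z 0.14085 axis tilt mrad xy [ 3.5 -1.8]
t: 11.92
tool_pos: [0.5423, 0.0192, 0.1392]
orientation: [-1.108, -1.357, 1.358]
force: [0.6, -0.0, -0.4]
opening: 0.0159
tq [ 0.049 -0.001  0.008] z 0.13923 axis tilt mrad xy [ 1.1 -1.7]
```

The tilt is gone (1 mrad). I'll go back down to just above contact and settle.

```bash
python3 -m inch '[[1,0.0044,0,-0.015,0],[1,0.0044,0,-0.03,0],[1,0.0044,0,-0.038,0],[1,0.0044,0,-0.043,0],[1,0.0044,0,-0.045,0],[1,0.0044,0,-0.045,0],[1,0.0044,0,-0.045,0]]'; python3 st.py
```

```text
t: 12.8
tool_pos: [0.5471, 0.0192, 0.0948]
orientation: [-1.109, -1.358, 1.358]
force: [-0.2, 0.6, -1.6]
opening: 0.0157
tq [ 0.078 -0.014 -0.02 ] z 0.09479 axis tilt mrad xy [ 2.  -1.8]
```

```bash
python3 -m inch '[[1,-0.0006,0.0002,-0.003,0],[1,-0.0008,0.0002,-0.005,0],[1,-0.001,0.0002,-0.0065,0],[1,-0.0012,0.0002,-0.008,0],[1,-0.0013,0.0002,-0.0095,0],[1,-0.0014,0.0002,-0.011,0],[1,-0.0015,0.0002,-0.012,0],[1,-0.0015,0.0002,-0.0125,0]]'; python3 st.py
```

```text
t: 13.8
tool_pos: [0.5465, 0.0193, 0.083]
orientation: [-1.111, -1.359, 1.357]
force: [2.2, -1.0, 5.9]
opening: 0.0157
tq [ 0.085 -0.366  0.025] z 0.08303 axis tilt mrad xy [ 4.  -1.9]
```

```bash
python3 -m inch '[[1,0.0006,0,-0.001,0],[1,0.0006,0,-0.002,0],[1,0.0006,0,-0.003,0],[1,0.0006,0,-0.003,0]]'; python3 st.py
```

```text
t: 14.3
tool_pos: [0.5467, 0.0193, 0.0818]
orientation: [-1.11, -1.358, 1.358]
force: [-9.3, -0.5, 20.1]
opening: 0.0157
tq [ 0.135  1.712 -0.032] z 0.08183 axis tilt mrad xy [ 2.8 -2. ]
```

```bash
python3 -m inch '[[1,-0.0009,0,-0.0005,0],[1,-0.0011,0,-0.001,0],[1,-0.0011,0,-0.001,0]]'; python3 st.py
```

```text
t: 14.68
tool_pos: [0.5466, 0.0194, 0.0825]
orientation: [-1.111, -1.36, 1.357]
force: [-0.9, 0.0, 11.7]
opening: 0.0159
tq [ 0.142  0.245 -0.01 ] z 0.0825 axis tilt mrad xy [ 5. -2.]
```

```bash
python3 -m inch '[[1,-0.0004,0,-0.0015,0],[1,-0.0004,0,-0.002,0],[1,-0.0004,0,-0.002,0]]'; python3 st.py
python3 -m inch '[[1,0,0,0.001,0],[1,0,0,0.002,0],[1,0,0,0.002,0]]'; python3 st.py
```

```text
t: 15.05
tool_pos: [0.5466, 0.0194, 0.0822]
orientation: [-1.112, -1.361, 1.357]
force: [-3.3, 0.6, 14.7]
opening: 0.0157
tq [ 0.121  0.865 -0.016] z 0.08225 axis tilt mrad xy [ 5.9 -2.1]
t: 15.42
tool_pos: [0.5463, 0.0193, 0.0834]
orientation: [-1.112, -1.36, 1.357]
force: [4.8, -0.0, -4.3]
opening: 0.0159
tq [ 0.04  -0.755 -0.024] z 0.0834 axis tilt mrad xy [ 5.2 -2. ]
```

The 12 N/mm slope and the downward pull of about 3 N at z=0.0834 show that the hooks hold. I'll let go and look.

```bash
python3 -m inch '[[0,0,0,0,0],[0,0,0,0,0],[0,0,0,0,0],[0,0,0,0.02,0],[0,0,0,0.06,0],[0,0,0,0.1,0],[0,0,0,0.13,0],[0,0,0,0.13,0]]'
python3 -m inch '[[0,-0.03,-0.02,0.02,0],[0,-0.03,-0.02,0.02,0],[0,-0.03,-0.02,0.02,0]]'
python3 - <<'E'
from h import *
import pickle
C={n:cam(n) for n in('wrist','side','top')};pickle.dump(C,open('c6.pkl','wb'))
A=C['wrist']['color'][60:260,220:420];B=C['side']['color'][150:220,250:350];D=C['top']['color'][165:245,195:265]
r=lambda i,w:cv2.resize(i,(w,400),interpolation=2)
cv2.imwrite('pics/c6.png',np.hstack([r(A,400),r(B,400)])[:,:,::-1])
c=C['top'];hsv=cv2.cvtColor(c['color'],cv2.COLOR_RGB2HSV);print(robot.read_state()['force'])
E
```

```text
t: 16.42
tool_pos: [0.5481, 0.0193, 0.2167]
orientation: [-1.116, -1.364, 1.355]
force: [0.4, 0.1, -0.8]
opening: 0.0468
t: 16.8
tool_pos: [0.5178, -0.0006, 0.2354]
orientation: [-1.115, -1.363, 1.355]
force: [0.6, -0.8, -0.3]
opening: 0.0465
[ 1.08335342 -0.73219073  0.6966787 ]
```

View pics/c6.png

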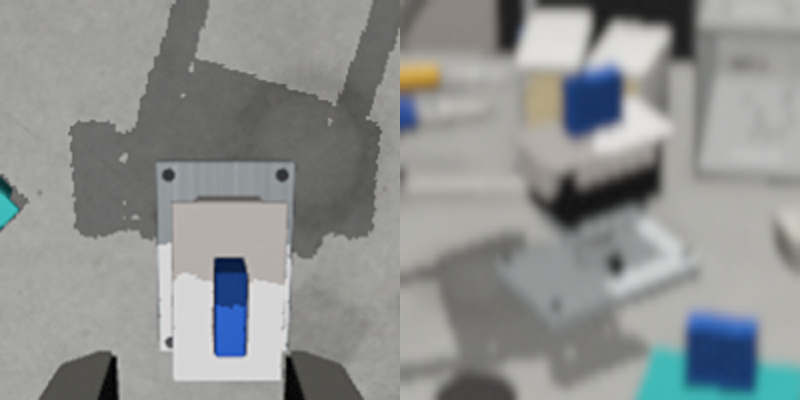

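The cover sits on the tray and looks level. A quick numeric check of plate size and centre at the home height, using the corners from this view:

Run:
```python
from h import *
import pickle
c=pickle.load(open('c6.pkl','rb'))['wrist'];im=c['color'];hsv=cv2.cvtColor(im,cv2.COLOR_RGB2HSV)
# corners read off crop (scale 2, origin 220,60)
K=np.array([[172.5,202],[287,202],[288,380],[173,380]])/2+[220,60]
for z in(.0782,.0812):
    P=plane(c,K,z)[:,:2]*1e3;d=lambda i,j:round(float(np.linalg.norm(P[i]-P[j])),1)
    print(z,'near w',d(0,1),'far w',d(3,2),'len',d(0,3),d(1,2),'ctr',P.mean(0).round(1))
for z in(.1082,.1112):
    pass
t=pickle.load(open('c6.pkl','rb'))['top'];h=cv2.cvtColor(t['color'],cv2.COLOR_RGB2HSV)
b=cv2.inRange(h,(100,120,40),(130,255,255));b[:,:200]=0;b[:,270:]=0;b[:170]=0;b[250:]=0
cs=cv2.findContours(b,0,2)[0]
if cs:print('top rib',cv2.minAreaRect((plane(t,max(cs,key=cv2.contourArea).reshape(-1,2),.1)[:,:2]*1e3).astype(np.float32)))
```

```text
0.0782 near w 57.3 far w 62.8 len 98.3 98.4 ctr [544.   20.2]
0.0812 near w 56.8 far w 62.2 len 97.4 97.5 ctr [543.   19.9]
```

The near/far widths differ (57.3 vs 62.8 mm), possibly because I read the corners by hand. I'll measure the edges properly and compare with the same cover lying level on the bench (w2).

Run:
```python
from h import *
import pickle
def widths(c,z,box,nm):
    x0,y0,x1,y1=box;g=cv2.GaussianBlur(cv2.cvtColor(c['color'],cv2.COLOR_RGB2GRAY),(3,3),0).astype(float)
    for v in range(y0,y1,8):
        d=np.diff(g[v]);xm=(x0+x1)//2;l=x0+np.argmax(abs(d[x0:xm-12]));r=xm+12+np.argmax(abs(d[xm+12:x1]))
        P=plane(c,[[l+.5,v],[r+.5,v]],z)[:,:2];print(nm,v,l,r,round(1e3*float(np.linalg.norm(P[0]-P[1])),1))
widths(pickle.load(open('w2.pkl','rb')),.02,(286,134,354,216),'bench')
c=pickle.load(open('c6.pkl','rb'))['wrist'];widths(c,.0782,(300,165,370,250),'home')
cv2.imwrite('pics/c6b.png',np.hstack([cv2.resize(c['color'][150:260,280:390],(600,600),interpolation=2)])[:,:,::-1])
```

```text
bench 134 291 346 57.9
bench 142 291 346 58.3
bench 150 292 346 57.6
bench 158 292 345 56.9
bench 166 292 345 57.3
bench 174 292 345 57.7
bench 182 292 345 58.1
bench 190 293 345 57.4
bench 198 293 345 57.8
bench 206 293 344 57.2
bench 214 293 335 47.4
home 165 306 365 59.3
home 173 306 362 56.7
home 181 302 364 63.2
home 189 304 364 61.6
home 197 305 362 59.0
home 205 300 364 66.8
home 213 300 363 66.2
home 221 300 363 66.8
home 229 306 363 60.9
home 237 306 360 58.2
home 245 306 361 59.8
```

View pics/c6b.png

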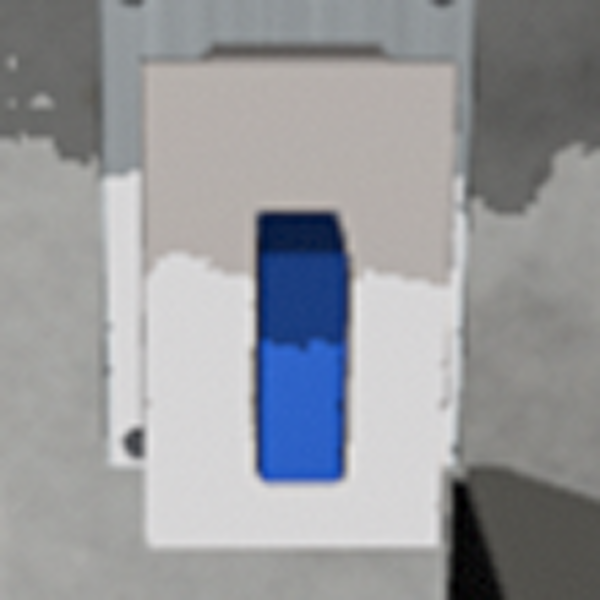

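Here the near edge is at crop cols 142–455 and the far edge at 147–440. That works out to about 59 mm at both ends at the home height, so the cover is level and my earlier hand-read corner was wrong.

```bash
python3 -c "
from plant import robot;print(robot.close_job(),robot.read_state()['t'])"
```

```text
the job is handed in; nothing more can be done
the job is handed in; nothing more can be done
```

The white cover is on the chip tray, pressed home with both clips apparently snapped under the bars. I let go and handed the job in with the robot clear, at about 17 s. Everything below is from force, height and camera readings; I had no direct reading of the clip or pin joints.

**What happened**
- I gripped the white cover by its blue rib and felt for the tray.
- On the first descent the hook at the −x end landed on its bar first. Small repeated presses there tilted the tool by about 11 mrad. I backed off, levelled it and pressed again in one continuous move.

**Last checks**
- **Travel:** the cover went about 7.5 mm from first contact to home; 8 mm was expected.
- **Force:** once home, it rose at about 12 N/mm, which is the tray's own spring. The highest end-of-move reading was about 21 N; force was not read during moves, so a brief higher peak can't be excluded.
- **Clips:** lifting slightly met about 3 N of pull, so at least one clip holds. No reading tests each clip on its own.
- **Level and position:** in the wrist camera both ends of the plate measure about 59 mm wide at the home height, so it sits level. Its centre is within about 2 mm of the nest's.

**Readings that disagreed**
- One hand-read corner check gave widths of 57 and 63 mm. A closer crop contradicted it. The automatic edge scan was noisy in mid-plate.
- The sideways force reached about 9 N during one press because of a small x correction.
- I tried to find the rib in the top view after release but detected nothing.
- I sent no moves near the jar, the box or the block, but did not re-measure them at the end.

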